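Load a glass sample carrier under the leaf spring of a strain-check fixture

TASK

On the blue fixture, put closed fingertips on the orange pad of the black sample carrier, press it firmly down against its sprung bed and, keeping it pressed, slide it along the channel so that its nose passes under the yellow bar and the copper leaf spring, all the way home against the red stop. Then let go and come away, leaving it held there by the spring. Do not pick up the carrier, and leave everything else on the bench where it is.

Things in the scene. Friction and masses are not known exactly. Their poses are not given: they have to be found in the camera images.
- fixture: Blue strain-check fixture, fixed to the bench. Origin on the bench surface, on the channel's centre line; +x is the direction to slide the carrier, y across, z up. Board 12 mm thick, x = -190 to 130, y = -175 to 55 mm. Two aluminium side guides 64 mm apart, x = -168 to 87 mm, tops 40 mm above the bench.
- bar (a point): Middle of the underside of the yellow bar across the channel (fixture x = 30 mm), 43 mm above the bench. Bar 10 mm thick along x, top at 55 mm, bolt heads to 60 mm. Just past it the copper leaf spring trails down to fixture x = 77 mm.
- stop (a point): Middle of the face of the red end stop (fixture x = 87 mm), 40 mm above the bench; its top is at 50 mm.
- carrier: Loose black slab, 150 (x) x 60 (y) x 16 (z) mm, 0.17 to 0.33 kg, on the sprung bed in the channel, its x along the fixture's. Origin: centre of its underside. Square nose at x = +75 mm, green glass tile flush in the top. White cross rib 10 mm high at x = -16 to -8 mm: fingertips behind it push against it. Starts with its top at 48 mm: the nose meets the bar unless pressed down over 5 mm.
- carrier_nose (a point): Middle of the carrier's nose (carrier x = 75 mm, half-way up). Home, it touches the red stop; at the start it is 72 to 97 mm short of it. When let go at home the carrier rises until its top rests against the bar, 43 mm above the bench.
- press_pad (a point): Centre of the orange press pad (50 x 48 mm, flush) on the carrier's top, 45 mm behind its centre (carrier x = -45 mm). It moves with the carrier.
- pad_home (a point): Point on the fixture (x = -33 mm, y = 0, 43 mm above the bench) where the press pad's centre is when the carrier is home and let go.
- bed (a joint): How far the sprung aluminium bed under the carrier is pressed down, m: 0 up, 0.012 fully down. It stays level. The first movement takes about 8 N on the carrier, 9 mm about 15 N, fully down about 18 N (under the leaf spring some 4 N less); sliding then takes a sideways push of roughly 4 to 10 N.
- leaf (a joint): Angle of the copper leaf spring (36 mm wide), rad: 0 hanging free with its toe 34.5 mm above the bench, about 0.2 when the carrier lies under it; it presses down with 3 to 6 N.
- tiles: loose stack of three glass sample tiles, 50 x 45 x 18 mm, lying on the fixture's blue board beside the channel; to be left alone. Origin at the centre of its underside.
- weight: loose small brass weight, 36 mm across, 38 mm tall, on the fixture's blue board beside the channel; to be left alone. Origin at the centre of its underside.
- jar_blue: loose blue jar, 60 mm across, 90 mm tall; to be left alone. Origin at the centre of its underside.
- jar_red: loose red jar, 60 mm across, 90 mm tall; to be left alone. Origin at the centre of its underside.
- firebrick: loose terracotta brick, 114 x 230 x 64 mm; to be left alone. Origin at the centre of its underside.
- paddle: loose cork paddle with a round wooden handle, about 235 mm long, lying flat; to be left alone. Origin at the rear end of the cork blade, on the underside, handle towards -x.
- cup: loose white cup, 76 mm across, 90 mm tall; to be left alone. Origin at the centre of its underside.
Things that resemble listed ones, but are neither listed nor needed, are in the scene too. There is more than one size of the carrier; the job needs the smaller.

How it is judged:
On the way, in this order (a step that is already met when the one before it is completed fails the run):
1. the carrier is pressed down and its nose is under the yellow bar (value of joint bed above 0.004 m and x of carrier in the frame of fixture above -0.045 m), for 0.02 s.
2. the carrier is home against the red stop, under the leaf spring (x of carrier in the frame of fixture above 0.007 m and value of joint leaf above 0.06 rad), for 0.1 s.
At the end, for the whole second after the job is handed in: The carrier lies flat in the channel under the bar and the lifted leaf spring, its nose within 5 mm of the red stop, held down on the bed (bed at least 3 mm down), at rest and let go (all of step 2 and x of carrier in the frame of fixture below 0.016 m and value of joint bed above 0.003 m and z of carrier in the frame of fixture below 0.03 m and angle between the x axis of carrier and the x axis of fixture, either way round below 0.08 rad and angle between carrier's own z axis and vertical below 0.06 rad and linear speed of carrier below 0.01 m/s); the robot touches nothing.
It fails at once if the carrier is lifted out of the channel or tipped up (z of carrier in the frame of fixture above 0.042 m or angle between carrier's own z axis and vertical above 0.3 rad).
It fails at once if something else on the bench is moved more than 25 mm (distance of any of tiles, weight, jar_blue, jar_red, firebrick, paddle, cup from where it was at the start of the episode above 0.025 m).
It also fails if it takes over 35 s, if anything falls off the work surface, if the arm or the gripper's body presses on something with over 40 N, if the wrist force passes 120 N, or if a joint passes its speed limit or range.

ROBOT

A 7-joint arm with a two-finger parallel gripper is mounted at the origin on the work surface. World frame = base frame: x ahead of the robot, y to its left, z up, the work surface at z = 0. Lengths are in m, angles in rad, forces in N, time in s.
With the tool pointing down it reaches from about 0.375 to 0.925 m from the base axis. Payload 3.1 kg.
Tool frame: the origin (TCP) lies between the finger pads; the fingertips stand 19 mm ahead of it and the grasp point (between the pads) is the TCP; z points along the fingers, y is the direction in which the jaws open and shut (so a half turn about z gives the same grasp; the last joint's range is limited). The gripper opens to 85 mm and grips with 20 to 120 N. Pads are 22 mm wide; open, the fingers measure 114 mm over their backs; the gripper's body (76 mm by 85 mm) begins 54 mm behind the grasp point. The pads swing forward as they close: fully open they stand 13 mm farther back than shut.
Start: joints at [1.14, 0.383, 0.044, 1.598, -0.018, 1.161, -0.05], TCP at [0.212, -0.614, 0.25] pointing down, gripper open.
Joint ranges: [-2.61, 2.61], [-0.41, 2.15], [-1.48, 1.57], [0, 2.5], [-1.57, 4.71], [0.05, 1.97], [-2.85, 2.85]. Speed limits (rad/s): [2.79, 2.79, 3.14, 3.14, 3.14, 3.14, 3.14].

INTERFACE

Orientations are given as a unit quaternion [x, y, z, w].
In Python, from bench import move_ptp, movel, move_j, move_gripper, pause, inverse_kinematics, read_camera, camera_params, MotionError, sign_off, look_for, tip_of, read_time_s, read_qpos, read_joint_vel, read_effort, read_eef_pos, read_tcp_rot, read_ft_force, read_ft_torque, read_finger_gap gives the robot as it stands. Calls block until the motion is done:
- move_ptp(position, orientation): joint-space move of the TCP to a pose.
- movel(position, orientation=None, speed=0.15): straight line of the TCP; orientation=None keeps the orientation; speed is the mean speed in m/s.
- move_j(angles): joint-space move.
- move_gripper(opening, effort=None): finger opening in m; effort is the grip in N (None keeps the last); returns when the fingers have stopped.
- pause(seconds).
- inverse_kinematics(position, orientation): joint angles nearest the present ones, or None.
- read_camera(name): name is "scene" or "top" or "wrist"; returns the picture (400x640x3 uint8, red, green, blue); there is no depth.
- camera_params(name): a dict with "K" (3x3 intrinsics, pixels), "camera_from_world" (4x4, takes a point from world to camera coordinates). Camera axes: x right, y down, z forward; pixel columns grow to the right and rows downward; lengths in m; the calibration is good to about 2 mm. A picture is of the moment at which its call begins: read the wrist's pose just before it. camera_params takes no time and is no camera call; for the wrist camera it gives the pose at the moment of the call.
A pose or a line that the arm cannot do raises MotionError and nothing moves.
- sign_off(): hands the job in, once; it reports no verdict.
Trained networks look in the newest picture that a camera, given by its name, has taken for a name from the list of things; names that differ only in an ending like _2 or _b are one class to them, and where a whole thing is asked for, a point or a joint stands for the part that bears it (a point fixed in the world has none). Each returns a list of dicts, best first, with "confidence" (0 to 1); they miss things now and then, are a little off and sometimes report something else, mostly with a low value. They report only what shows in the picture. A call takes as long as a camera call. They do not tell look-alikes from the thing itself.
- look_for(camera, name): "at" ([column, row] in pixels, amid what is visible of it).
- tip_of(camera, name): "at" ([column, row] in pixels: a listed point, or the origin of a listed thing).
Readings, each from a call of its own:
- read_time_s(): time.
- read_qpos(): joint angles.
- read_joint_vel(): joint speeds.
- read_effort(): joint torques, N m.
- read_eef_pos(): TCP position.
- read_tcp_rot(): TCP orientation.
- read_ft_force(): force on the tool from outside, world axes, zero at the start.
- read_ft_torque(): the same for the moment, N m.
- read_finger_gap(): finger opening in m.
Only numpy, scipy, OpenCV 4.12 (cv2) and the standard library are available. Lean on these libraries where they do the work, as an engineer would, in place of code of your own. Each camera call takes 0.05 s, during which the arm holds its last target.

## Working session

There is one attempt and no reset: what is moved stays moved. The work goes in short steps, each a Python script; the robot and the scene stay as the last script left them, time stands still between calls to the robot, and variables do not carry over. Pictures are saved under pics/ and viewed, and the job is handed in when it is done.

```bash
ls; mkdir -p pics
python3 - <<'E'
from bench import *
import cv2, numpy as np
print(read_time_s())
for c in ["scene","top","wrist"]:
    im=read_camera(c); cv2.imwrite(f"pics/{c}0.png",im[:,:,::-1])
    for n in ["carrier","press_pad","carrier_nose","bar","stop","fixture","pad_home"]:
        print(c,n,[(np.round(d["at"],1).tolist(),round(d["confidence"],2)) for d in tip_of(c,n)[:4]])
    p=camera_params(c); print(np.round(p["K"],1).tolist(),np.round(p["camera_from_world"],3).tolist())
print(read_time_s(), read_tcp_rot(), read_ft_force())
E
```

```text
pics
0.0
scene carrier [([278.2, 213.3], 0.85), ([329.2, 186.9], 0.64), ([293.2, 214.4], 0.29)]
scene press_pad [([313.5, 189.5], 0.86), ([269.1, 206.6], 0.58)]
scene carrier_nose [([351.3, 183.7], 0.88), ([297.9, 215.2], 0.65), ([306.7, 226.0], 0.52)]
scene bar [([312.4, 214.5], 0.68)]
scene stop [([329.0, 222.2], 0.94)]
scene fixture [([303.6, 225.6], 0.95), ([268.0, 206.4], 0.2)]
scene pad_home [([290.2, 213.6], 0.77)]
[[396.6, 0.0, 314.7], [0.0, 396.6, 195.3], [0.0, 0.0, 1.0]] [[-0.563, 0.826, 0.001, 0.262], [0.456, 0.312, -0.833, -0.184], [-0.689, -0.469, -0.553, 1.723], [0.0, 0.0, 0.0, 1.0]]
top carrier [([325.7, 231.0], 0.7), ([331.1, 166.7], 0.57)]
top press_pad [([334.8, 217.5], 0.83), ([349.0, 161.2], 0.64)]
top carrier_nose [([314.5, 167.0], 0.91), ([314.8, 257.7], 0.62)]
top bar [([307.3, 170.3], 0.59), ([349.7, 159.4], 0.28)]
top stop [([288.6, 171.8], 0.72)]
top fixture [([316.6, 171.7], 0.6)]
top pad_home [([326.4, 166.3], 0.81)]
[[381.5, 0.0, 322.2], [0.0, 381.5, 194.7], [0.0, 0.0, 1.0]] [[0.018, -1.0, 0.012, -0.002], [-0.992, -0.02, -0.124, 0.498], [0.124, -0.01, -0.992, 1.332], [0.0, 0.0, 0.0, 1.0]]
wrist carrier []
wrist press_pad []
wrist carrier_nose []
wrist bar []
wrist stop []
wrist fixture []
wrist pad_home []
[[359.6, 0.0, 319.3], [0.0, 359.6, 197.4], [0.0, 0.0, 1.0]] [[0.328, -0.945, 0.001, -0.651], [-0.897, -0.311, 0.313, -0.042], [-0.295, -0.104, -0.95, 0.378], [0.0, 0.0, 0.0, 1.0]]
1.2 [ 9.86180035e-01  1.65677211e-01  1.53001973e-05 -2.50500722e-05] [ 0.62184654  0.25232952 -0.37393703]
```

View pics/scene0.png

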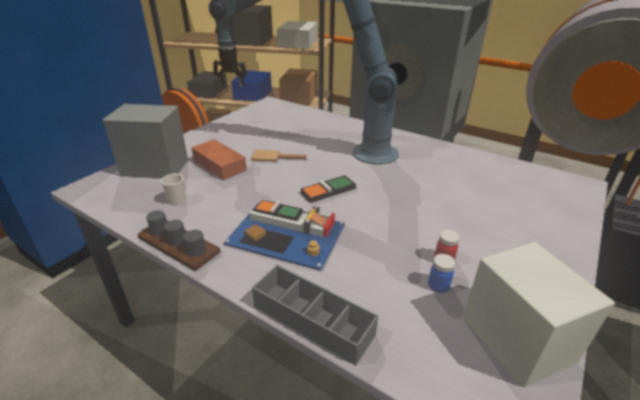

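View pics/top0.png

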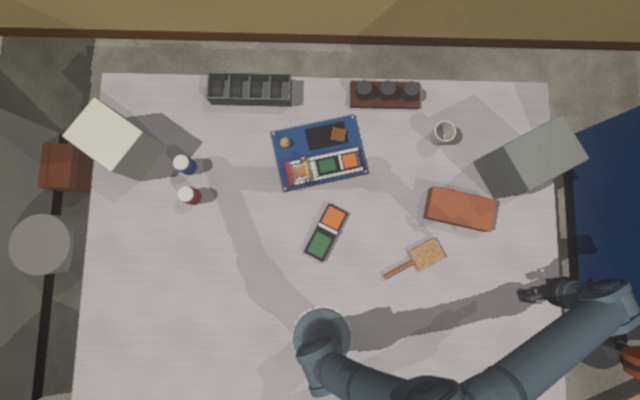

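```bash
python3 -c "
import cv2
a=cv2.imread('pics/top0.png')[130:290,240:400];b=cv2.imread('pics/scene0.png')[155:275,220:380]
cv2.imwrite('pics/topc.png',cv2.resize(a,None,fx=3.7,fy=3.7,interpolation=cv2.INTER_CUBIC))
cv2.imwrite('pics/scenec.png',cv2.resize(b,None,fx=5,fy=5,interpolation=cv2.INTER_CUBIC))"
```

```text
(no output)
```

View pics/topc.png

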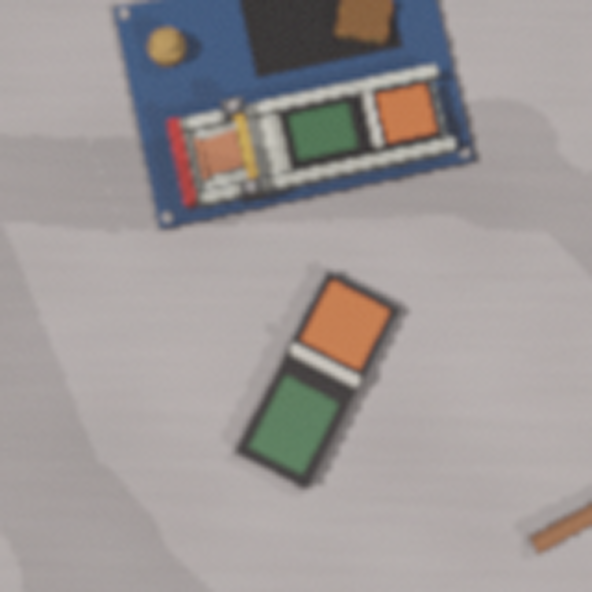

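View pics/scenec.png

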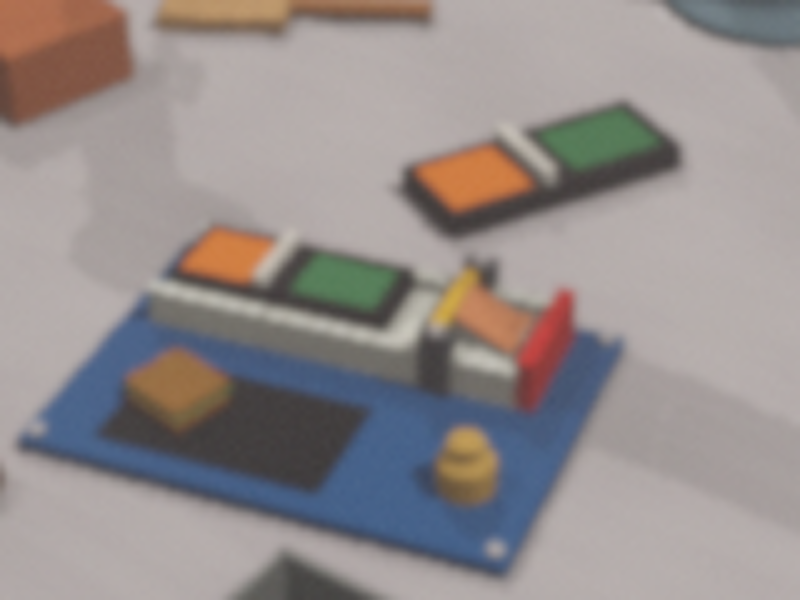

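The candidates are the carrier in the blue fixture (top pad 349,161; scene pad 269,207) and a look-alike lying on the bench (top pad 335,217; scene 313,190). I take the one in the channel: it is the smaller, it sits on the bed, and its rib and pad face the bar. The weight is at top (285,142) and the tiles are at (339,134). Next I'll localise it, then look closely with the wrist camera.

```bash
cat > h.py <<'E'
from bench import *
import numpy as np, cv2
from scipy.optimize import least_squares
from scipy.spatial.transform import Rotation as R
def unproj(P,uv,z):
    K=P["K"];T=P["camera_from_world"]
    d=T[:3,:3].T@np.linalg.inv(K)@np.array([uv[0],uv[1],1.]); c=-T[:3,:3].T@T[:3,3]
    return c+d*(z-c[2])/d[2]
def proj(P,X):
    q=P["K"]@(P["camera_from_world"]@np.append(X,1))[:3]; return q[:2]/q[2]
def fx(p,x,y,z): # p = X,Y,yaw
    c,s=np.cos(p[2]),np.sin(p[2]); return np.array([p[0]+c*x-s*y,p[1]+s*x+c*y,z])
def toolrot(a): # tool z down, tool y at world angle a
    y=np.array([np.cos(a),np.sin(a),0]);z=np.array([0,0,-1.]);x=np.cross(y,z)
    return R.from_matrix(np.c_[x,y,z]).as_quat()
E
python3 - <<'E'
from h import *
T=camera_params("top");S=camera_params("scene")
for n,uv,z in [("stop",(288.6,171.8),.04),("bar",(307.3,170.3),.043),("padhome",(326.4,166.3),.043),("pad",(349,161.2),.048),("nose",(314.5,167),.04),("board",(316.6,171.7),0.0)]:
    print("T",n,unproj(T,uv,z).round(3))
for n,uv,z in [("stop",(329,222.2),.04),("bar",(312.4,214.5),.043),("padhome",(290.2,213.6),.043),("pad",(269.1,206.6),.048),("nose",(297.9,215.2),.04),("fix",(303.6,225.6),0),("carr",(278.2,213.3),.032)]:
    print("S",n,unproj(S,uv,z).round(3))
obs=[(T,(288.6,171.8),87,0,40),(T,(307.3,170.3),30,0,43),(T,(326.4,166.3),-33,0,43),(S,(329,222.2),87,0,40),(S,(312.4,214.5),30,0,43),(S,(290.2,213.6),-33,0,43),(S,(303.6,225.6),0,0,0),(T,(316.6,171.7),0,0,0)]
f=lambda p:np.concatenate([proj(P,fx(p,x/1e3,y/1e3,z/1e3))-uv for P,uv,x,y,z in obs])
r=least_squares(f,[.55,0,1.4],loss="soft_l1");print(r.x,r.fun.round(1))
c=camera_params("wrist")["camera_from_world"];print("cam pos",-c[:3,:3].T@c[:3,3],read_eef_pos())
E
```

```text
T stop [0.577 0.129 0.04 ]
T bar [0.583 0.062 0.043]
T padhome [ 0.599 -0.006  0.043]
T pad [ 0.618 -0.086  0.048]
T nose [0.596 0.037 0.04 ]
T board [0.587 0.029 0.   ]
S stop [0.573 0.128 0.04 ]
S bar [0.572 0.064 0.043]
S padhome [0.608 0.002 0.043]
S pad [ 0.622 -0.074  0.048]
S nose [0.598 0.025 0.04 ]
S fix [0.591 0.042 0.   ]
S carr [ 0.618 -0.041  0.032]
[0.5902027  0.03721254 1.77464982] [ 1.7  1.2 -1.3 -0.3 -3.   0.6 -1.5 -0.7 -1.5  2.1  2.8 -1.5 -1.1 -0.6
 -2.2 -0.9]
cam pos [ 0.28800258 -0.58847635  0.37337401] [ 0.21239044 -0.61431027  0.2502602 ]
```

Run:
```python
from h import *
p=[.5902,.0372,1.7746]
for a in (p[2]-np.pi/2,p[2]+np.pi/2):
    for x in (-.075,-.02,.01):
        for z in(.03,.2): 
            q=inverse_kinematics(fx(p,x,0,z),toolrot(a)); print(a,x,z,None if q is None else np.round(q,2))
```

```text
0.2038036732051034 -0.075 0.03 [ 0.45  0.66 -0.57  1.81  0.47  0.81 -0.16]
0.2038036732051034 -0.075 0.2 [ 0.48  0.42 -0.6   1.73  0.26  1.08 -0.01]
0.2038036732051034 -0.02 0.03 [ 0.35  0.64 -0.56  1.84  0.46  0.79 -0.25]
0.2038036732051034 -0.02 0.2 [ 0.42  0.4  -0.63  1.76  0.27  1.07 -0.1 ]
0.2038036732051034 0.01 0.03 [ 0.3   0.63 -0.56  1.85  0.46  0.79 -0.3 ]
0.2038036732051034 0.01 0.2 [ 0.4   0.4  -0.67  1.77  0.28  1.07 -0.16]
3.3453963267948965 -0.075 0.03 [-0.9   1.23  1.36  1.88 -1.3   1.28 -2.04]
3.3453963267948965 -0.075 0.2 [-0.94  0.82  1.37  1.79 -0.84  1.28 -2.27]
3.3453963267948965 -0.02 0.03 [-1.01  1.22  1.36  1.91 -1.3   1.27 -2.12]
3.3453963267948965 -0.02 0.2 [-1.05  0.79  1.38  1.82 -0.82  1.26 -2.37]
3.3453963267948965 0.01 0.03 [-1.06  1.22  1.36  1.92 -1.3   1.26 -2.16]
3.3453963267948965 0.01 0.2 [-1.11  0.78  1.38  1.83 -0.81  1.25 -2.42]
```

Run:
```python
from h import *
p=[.5902,.0372,1.7746]; q=toolrot(p[2]-np.pi/2)
move_gripper(0.0,30)
move_ptp([.40,-.36,.27],toolrot(-.6))
move_ptp(fx(p,-.03,0,.23),q)
P=camera_params("wrist"); im=read_camera("wrist"); cv2.imwrite("pics/w1.png",im[:,:,::-1])
np.savez("w1.npz",K=P["K"],T=P["camera_from_world"])
for n in ["carrier","press_pad","carrier_nose","bar","stop","fixture","pad_home","weight","tiles"]:
    print(n,[(np.round(d["at"],1).tolist(),round(d["confidence"],2)) for d in tip_of("wrist",n)[:3]])
print(read_time_s(),read_eef_pos(),read_finger_gap())
```

```text
carrier [([326.7, 218.8], 0.82), ([84.7, 132.0], 0.77)]
press_pad [([325.9, 269.6], 0.85), ([324.3, 129.9], 0.68), ([131.3, 170.1], 0.56)]
carrier_nose [([322.5, 146.3], 0.93), ([319.7, 30.3], 0.2)]
bar [([324.2, 102.4], 0.8), ([323.6, 144.9], 0.55)]
stop [([320.1, 27.9], 0.79)]
fixture [([326.8, 127.0], 0.69)]
pad_home [([430.2, 238.3], 0.38)]
weight [([458.7, 31.3], 0.65), ([3.4, 365.3], 0.61)]
tiles [([429.5, 235.8], 0.93)]
5.225 [0.59626023 0.00772813 0.230044  ] 4.1566254734772936e-05
```

View pics/w1.png

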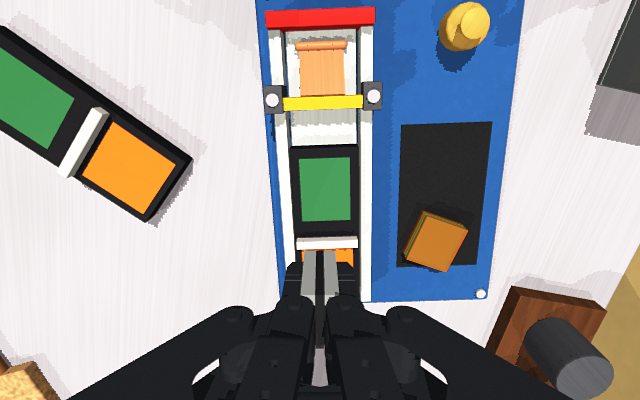

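The wrist view shows the channel carrier, with its nose at (325,146), rib at (327,243) and green tile at (325,190). The bar is at row 102, the leaf at (322,70) and the stop at (320,18). The larger look-alike is at the left (85,130). The tiles are at (435,240) and the weight at (465,25).

Run:
```python
from h import *
d=np.load("w1.npz");P={"K":d["K"],"camera_from_world":d["T"]}
obs=[((320.1,27.9),87,0,40),((324.2,102.4),30,0,43),((326.8,127),0,0,0)]
T=camera_params("top");S=camera_params("scene")
obs2=[(T,(288.6,171.8),87,0,40),(T,(307.3,170.3),30,0,43),(T,(326.4,166.3),-33,0,43),(S,(329,222.2),87,0,40),(S,(312.4,214.5),30,0,43),(S,(290.2,213.6),-33,0,43)]
f=lambda p:np.concatenate([proj(P,fx(p,x/1e3,y/1e3,z/1e3))-uv for uv,x,y,z in obs])
r=least_squares(f,[.59,.037,1.77]);print(r.x,r.fun.round(1))
p=r.x
c,s=np.cos(p[2]),np.sin(p[2])
def tofix(X): d=X[:2]-p[:2]; return np.array([c*d[0]+s*d[1],-s*d[0]+c*d[1]])*1e3
for n,uv,z in [("nose",(322.5,146.3),.04),("carr",(326.7,218.8),.032),("pad",(325.9,269.6),.048),("boardBR",(481,294),.012)]:
    X=unproj(P,uv,z);print(n,X.round(4),tofix(X).round(1))
im=cv2.imread("pics/w1.png")
def poly(pts,col):
    cv2.polylines(im,[np.array([proj(P,fx(p,*[v/1e3 for v in q])) for q in pts]).round().astype(int)],True,col,1)
poly([(-190,-175,12),(130,-175,12),(130,55,12),(-190,55,12)],(0,255,255))
for sg in(1,-1): poly([(-168,32*sg,40),(87,32*sg,40)],(255,0,255))
poly([(25,-32,55),(35,-32,55),(35,32,55),(25,32,55)],(0,0,0))
poly([(87,-32,50),(87,32,50)],(255,255,0))
nx=tofix(unproj(P,(322.5,146.3),.04))[0]-75
print("carrier x",nx)
poly([(nx-75,-30,48),(nx+75,-30,48),(nx+75,30,48),(nx-75,30,48)],(255,255,255))
poly([(nx-16,-30,58),(nx-8,-30,58),(nx-8,30,58),(nx-16,30,58)],(0,0,255))
cv2.imwrite("pics/w1o.png",cv2.resize(im[0:310,220:520],None,fx=1.9,fy=1.9,interpolation=cv2.INTER_CUBIC))
```

```text
[0.59635953 0.03718216 1.84728869] [-0.4 -1.2  0.7 -1.3 -0.4  3.2]
nose [0.594 0.028 0.04 ] [-8.2  4.7]
carr [ 0.6125 -0.0412  0.032 ] [-79.8   5.9]
pad [ 0.6209 -0.0863  0.048 ] [-125.5   10.1]
boardBR [ 0.7985 -0.1018  0.012 ] [-188.8 -156.5]
carrier x -83.21751733267149
```

View pics/w1o.png

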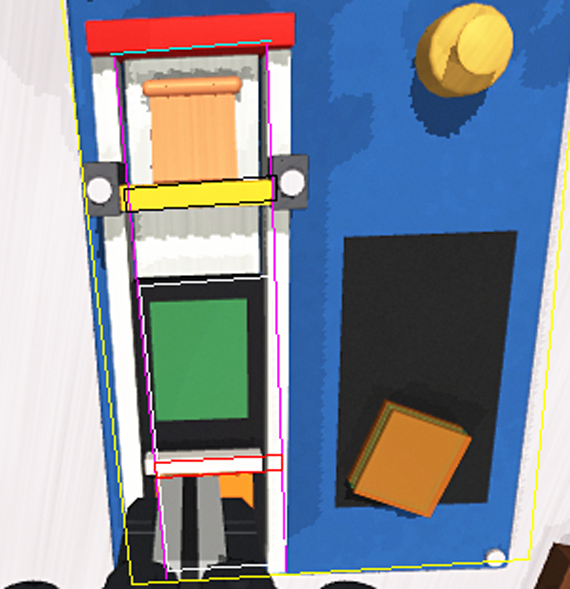

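Run:
```python
from h import *
im=cv2.imread("pics/w1.png")
hsv=cv2.cvtColor(im,cv2.COLOR_BGR2HSV)
blue=(hsv[...,0]>95)&(hsv[...,0]<125)&(hsv[...,1]>120)
L=[];Rr=[];
for r in range(5,290,15):
    c=np.where(blue[r,240:560])[0]+240; print(r,c.min(),c.max(),end=" | ")
print()
for cc in range(375,490,10):
    rr=np.where(blue[250:330,cc])[0]+250; print(cc,rr.max(),end=" | ")
print()
for r in (40,60,80,120,130,160,200,230): print(r,im[r,262:300,1].tolist(),im[r,350:385,1].tolist())
for name,m in (("yel",(hsv[...,0]>22)&(hsv[...,0]<34)&(hsv[...,1]>180)),("red",((hsv[...,0]<4)|(hsv[...,0]>175))&(hsv[...,1]>180)),("green",(hsv[...,0]>50)&(hsv[...,0]<80)&(hsv[...,1]>80))):
    m=m.copy(); m[:,:250]=0;m[:,400:]=0
    ys,xs=np.where(m);print(name,cv2.minAreaRect(np.c_[xs,ys].astype(np.int32)),cv2.boxPoints(cv2.minAreaRect(np.c_[xs,ys].astype(np.int32))).round(1).tolist())
cv2.imwrite("pics/w1a.png",cv2.resize(im[0:150,250:390],None,fx=4,fy=4,interpolation=cv2.INTER_CUBIC))
cv2.imwrite("pics/w1b.png",cv2.resize(im[130:280,250:390],None,fx=4,fy=4,interpolation=cv2.INTER_CUBIC))
```

```text
5 256 523 | 20 257 521 | 35 258 519 | 50 259 517 | 65 261 515 | 80 262 513 | 95 263 511 | 110 264 509 | 125 266 508 | 140 267 506 | 155 268 504 | 170 269 502 | 185 271 500 | 200 272 498 | 215 273 496 | 230 274 494 | 245 276 492 | 260 277 490 | 275 278 489 | 
375 301 | 385 301 | 395 300 | 405 300 | 415 300 | 425 299 | 435 299 | 445 299 | 455 299 | 465 298 | 475 298 | 485 297 | 
40 [113, 101, 102, 103, 102, 96, 144, 255, 254, 252, 252, 252, 251, 251, 252, 255, 255, 255, 253, 84, 97, 94, 32, 68, 159, 168, 166, 204, 204, 193, 168, 171, 172, 175, 175, 175, 176, 175] [159, 159, 159, 167, 197, 160, 35, 53, 95, 120, 160, 255, 255, 254, 253, 253, 253, 254, 254, 254, 254, 255, 255, 78, 94, 94, 93, 95, 95, 93, 94, 94, 93, 95, 92]
60 [101, 106, 105, 105, 104, 99, 98, 122, 241, 255, 254, 253, 253, 253, 254, 254, 254, 254, 255, 255, 102, 94, 94, 49, 107, 255, 255, 252, 253, 255, 254, 254, 254, 252, 253, 254, 255, 234] [252, 252, 251, 251, 253, 253, 30, 51, 91, 90, 167, 255, 255, 254, 254, 253, 253, 254, 254, 254, 254, 255, 255, 81, 92, 93, 94, 94, 95, 94, 95, 95, 98, 97, 96]
80 [82, 95, 106, 104, 
[... 2092 characters left out ...]
79.09674835205078), 87.70938873291016) [[282.8999938964844, 97.69999694824219], [361.8999938964844, 94.5999984741211], [362.3999938964844, 106.9000015258789], [283.3999938964844, 110.0999984741211]]
red ((319.82464599609375, 19.50710678100586), (21.9819393157959, 109.27509307861328), 87.67847442626953) [[264.79998779296875, 10.699999809265137], [374.0, 6.300000190734863], [374.8999938964844, 28.299999237060547], [265.70001220703125, 32.70000076293945]]
green ((324.5320739746094, 188.929931640625), (63.100433349609375, 51.1075553894043), 88.02507019042969) [[297.8999938964844, 158.3000030517578], [349.0, 156.5], [351.20001220703125, 219.60000610351562], [300.1000061035156, 221.3000030517578]]
```

View pics/w1a.png

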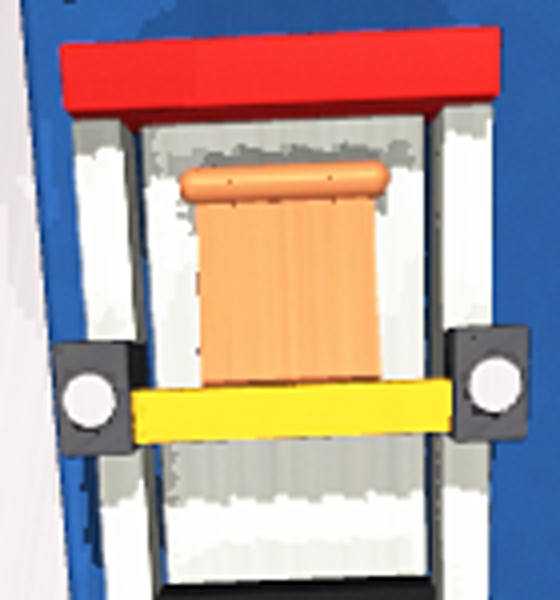

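View pics/w1b.png

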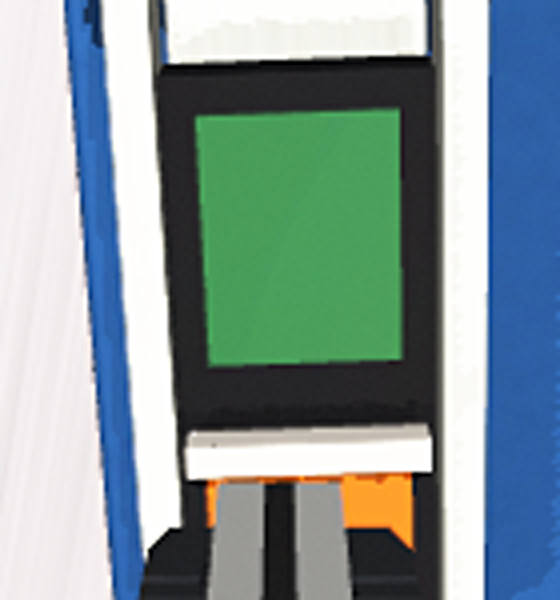

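Run:
```python
from h import *
d=np.load("w1.npz");P={"K":d["K"],"camera_from_world":d["T"]}
left=[(5,256),(50,259),(95,263),(140,267),(185,271),(230,274),(275,278)]
right=[(5,523.5),(50,517.5),(95,511.5),(140,506.5),(185,500.5),(230,494.5),(275,489.5)]
bot=[(301.5,375),(300.5,415),(299.5,455),(298.5,475)]
gl=[(40,281),(60,282),(130,286.8),(160,288.7),(200,291),(230,293)]
gr=[(60,360.3),(130,360.3),(160,360.5),(200,360.5),(230,360.5)]
def tf(p,X):
    c,s=np.cos(p[2]),np.sin(p[2]);d=X[:2]-p[:2]; return np.array([c*d[0]+s*d[1],-s*d[0]+c*d[1]])*1e3
def f(p):
    r=[]
    for L,y,z in((left,55,.012),(right,-175,.012),(gl,32,.04),(gr,-32,.04)):
        r+=[tf(p,unproj(P,(u+0.,v+0.),z))[1]-y for v,u in L]
    r+=[tf(p,unproj(P,(u,v),.012))[0]+190 for v,u in bot]
    r+=[2*(tf(p,unproj(P,(323.1,109.1),.055))[0]-25),2*(tf(p,unproj(P,(320,28.3),.04))[0]-87)]
    return r
s=least_squares(f,[.59,.037,1.77]);p=s.x;print(p,np.round(s.fun,1).tolist())
np.save("fix.npy",p)
nx=[tf(p,unproj(P,uv,z)).round(1).tolist() for uv,z in [((324.5,145.5),.048),((327.3,240),.058),((327.5,248),.058),((324.5,188.9),.048),((322.5,146.3),.04)]]
print(nx, fx(p,-.128,0,.048))
```

```text
[0.59311913 0.0362544  1.81205911] [-2.1, -1.3, -1.4, -1.5, -1.7, -0.8, -0.9, 1.3, 1.7, 2.1, 1.5, 2.0, 2.4, 1.8, -0.9, -0.6, -0.7, -0.5, -0.1, -0.1, -0.3, -0.0, -0.1, 0.0, 0.2, 1.9, 1.5, 1.0, 1.4, -0.7, -2.2]
[[-6.2, -0.6], [-89.9, -0.1], [-97.9, 0.0], [-44.8, 0.7], [-8.3, 1.1]] [ 0.62370205 -0.08803834  0.048     ]
```

Fitted fixture pose: (0.593, 0.036), yaw 1.812, residuals about 2 mm. The nose is at fixture x ≈ -6 mm (carrier -82), within the expected 72–97 mm short of the stop. I'll put the tips just behind the rib and press.

Run:
```python
from h import *
p=np.load("fix.npy"); q=toolrot(p[2]-np.pi/2); X=-.113
move_ptp(fx(p,X,0,.11),q)
movel(fx(p,X,0,.074),speed=.1)
f0=np.array(read_ft_force()); print("f0",f0.round(1),read_eef_pos().round(4) if hasattr(read_eef_pos(),'round') else read_eef_pos())
np.save("f0.npy",f0)
for z in (.070,.067,.064,.061,.0585):
    movel(fx(p,X,0,z),speed=.03)
    e=np.array(read_eef_pos()); print(z,e.round(4),(np.array(read_ft_force())-f0).round(1))
im=read_camera("wrist"); cv2.imwrite("pics/w2.png",im[:,:,::-1]); im=read_camera("scene"); cv2.imwrite("pics/s2.png",cv2.resize(im[155:275,220:380,::-1],None,fx=5,fy=5,interpolation=cv2.INTER_CUBIC))
print(read_time_s())
```

```text
f0 [0.1 0.1 0.3] [ 0.6197 -0.073   0.0735]
0.07 [ 0.6202 -0.0736  0.0701] [ 0.2 -0.1  0.7]
0.067 [ 0.6205 -0.0735  0.0672] [-0.  -0.5 -0.2]
0.064 [ 0.6208 -0.0735  0.0657] [-1.9 -0.1  8.4]
0.061 [ 0.6212 -0.0734  0.0633] [-3.3  0.  10. ]
0.0585 [ 0.6214 -0.0734  0.0612] [-3.8  0.3 12.3]
7.7583
```

View pics/w2.png

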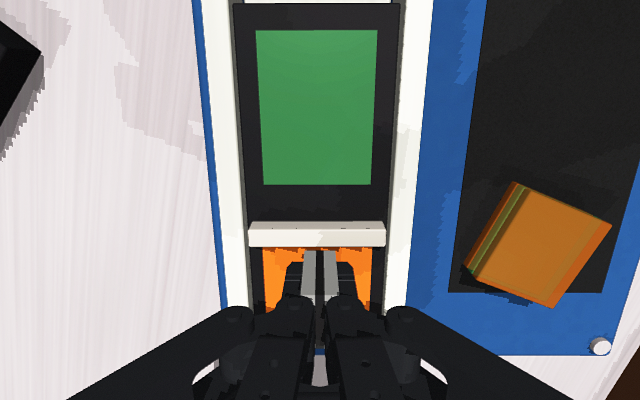

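View pics/s2.png

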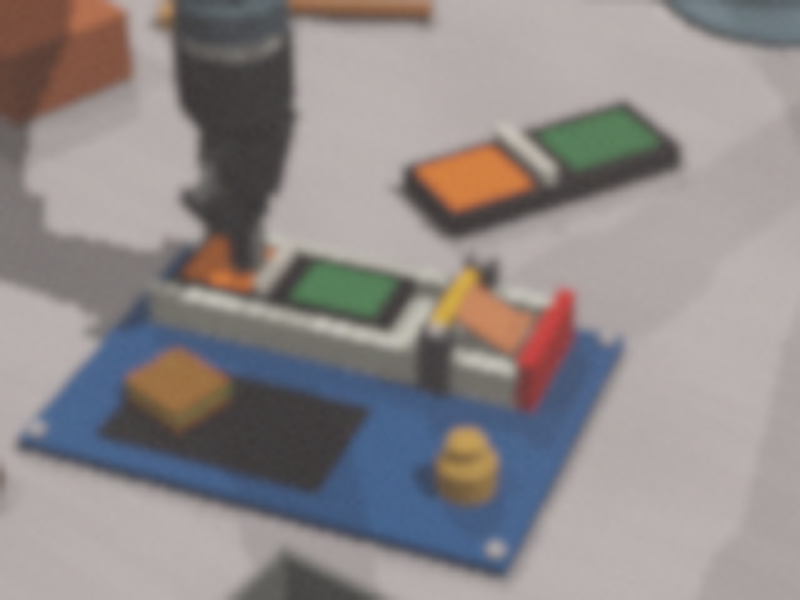

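The tips sit on the orange pad at about (320,290), just behind the rib (row 235). First contact came at TCP z = 67 mm, as predicted, and the carrier is 6 mm down at 12 N. Now I'll press deeper and slide.

```bash
cat >> h.py <<'E'
p=np.load("fix.npy"); q=toolrot(p[2]-np.pi/2); f0=np.load("f0.npy")
c,s=np.cos(p[2]),np.sin(p[2])
def st(tag=""):
    e=np.array(read_eef_pos());F=np.array(read_ft_force())-f0;d=e-[p[0],p[1],0]
    a=np.array([c*d[0]+s*d[1],-s*d[0]+c*d[1],e[2]])*1e3;b=np.array([c*F[0]+s*F[1],-s*F[0]+c*F[1],F[2]])
    print(tag,"fix xyz mm",a.round(1),"F",b.round(1),round(read_time_s(),2)); return a,b
E
python3 - <<'E'
from h import *
for z in (.056,.0535):
    movel(fx(p,-.113,0,z),speed=.03); a,b=st(z)
for X in (-.105,-.095,-.085,-.07,-.06):
    movel(fx(p,X,0,.0535),speed=.05); a,b=st(X)
    if abs(b[0])>30: break
im=read_camera("wrist"); cv2.imwrite("pics/w3.png",im[:,:,::-1]); im=read_camera("scene"); cv2.imwrite("pics/s3.png",cv2.resize(im[155:275,220:380,::-1],None,fx=5,fy=5,interpolation=cv2.INTER_CUBIC))
E
```

```text
0.056 fix xyz mm [-113.3   -1.5   59.2] F [ 0.3  4.  13.2] 8.01
0.0535 fix xyz mm [-113.4   -1.8   57.1] F [ 1.5  4.7 15.3] 8.26
-0.105 fix xyz mm [-108.2   -2.8   57.9] F [-2.5  1.7 14. ] 8.57
-0.095 fix xyz mm [-99.1  -3.   58. ] F [-3.6  2.2 14.7] 8.92
-0.085 fix xyz mm [-89.1  -3.1  58. ] F [-3.   1.5 15.9] 9.27
-0.07 fix xyz mm [-73.7  -3.1  57.9] F [-3.1  2.2 14.1] 9.72
-0.06 fix xyz mm [-63.9  -3.2  57.9] F [-3.2  1.4 14.6] 10.07
```

View pics/w3.png

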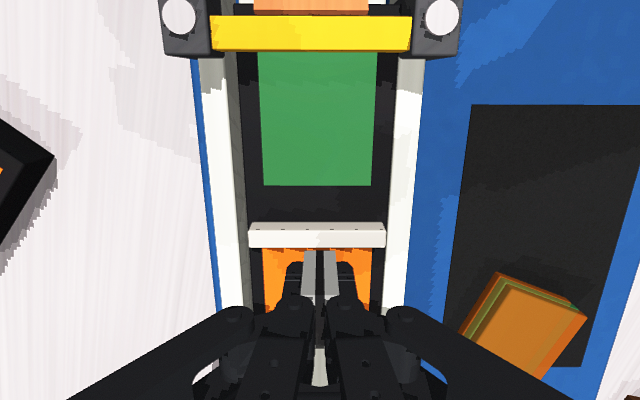

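View pics/s3.png

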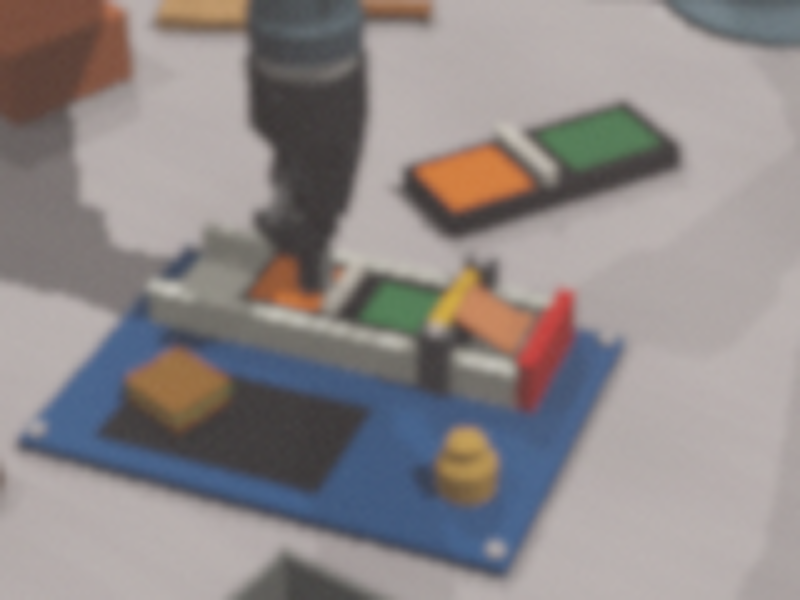

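The nose is now under the bar (bar row 35, green tile partly beneath it). The carrier moved with the tips, and the gap to the rib is unchanged. Carrying on to the stop.

Run:
```python
from h import *
for X in np.r_[-.05,-.04,-.03,-.022,-.018,-.014,-.010,-.006,-.002,.002]:
    movel(fx(p,X,0,.0535),speed=.05); a,b=st(round(X,3))
    if b[0]<-22: break
im=read_camera("wrist"); cv2.imwrite("pics/w4.png",im[:,:,::-1]); im=read_camera("scene"); cv2.imwrite("pics/s4.png",cv2.resize(im[155:275,220:380,::-1],None,fx=5,fy=5,interpolation=cv2.INTER_CUBIC))
```

```text
-0.05 fix xyz mm [-53.8  -3.2  57.9] F [-3.5  2.2 15.2] 10.52
-0.04 fix xyz mm [-43.7  -3.3  57.8] F [-4.2  2.8 14.6] 10.87
-0.03 fix xyz mm [-34.4  -3.5  57.4] F [-5.4  0.4 11.7] 11.22
-0.022 fix xyz mm [-27.5  -3.5  57.3] F [-5.6  1.  10.7] 11.53
-0.018 fix xyz mm [-23.3  -3.6  57.2] F [-5.2  0.1 11.5] 11.78
-0.014 fix xyz mm [-19.   -3.6  57.2] F [-4.9  0.9 11. ] 12.03
-0.01 fix xyz mm [-14.8  -3.6  57.2] F [-5.7  1.3 11.3] 12.28
-0.006 fix xyz mm [-14.2  -3.6  57.1] F [-9.2  0.1 10.9] 12.53
-0.002 fix xyz mm [-14.1  -3.5  57.2] F [-14.    0.5  10.2] 12.78
0.002 fix xyz mm [-13.9  -3.5  57.2] F [-17.2  -0.3   9.7] 13.03
```

View pics/w4.png

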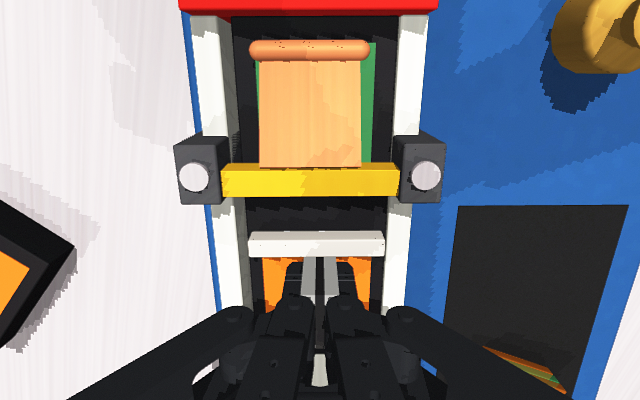

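View pics/s4.png

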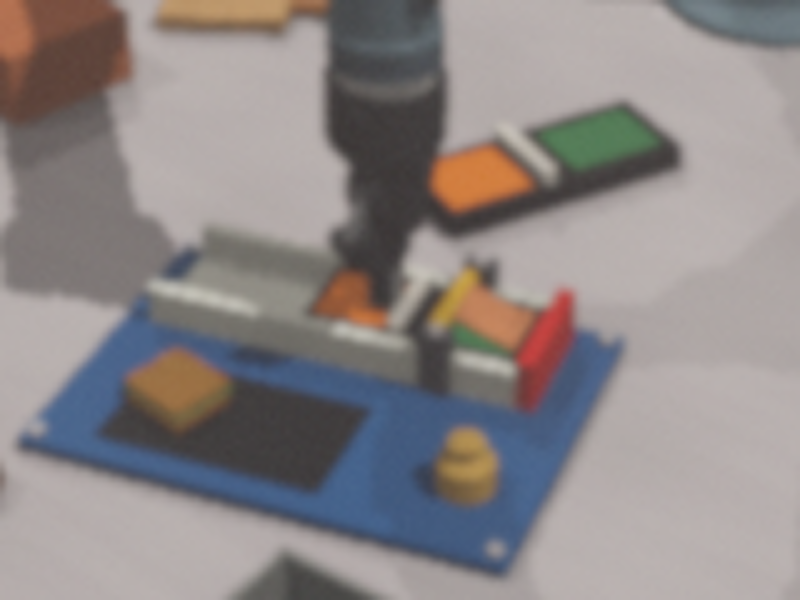

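The nose is at the red stop: the tips stalled at fixture x = -14 mm and the forward push rose from 5 to 17 N. The leaf lies on the green tile (310,110). Next I'll ease off, come up and check.

Run:
```python
from h import *
movel(fx(p,-.009,0,.0535),speed=.05); st("ease")
movel(fx(p,-.010,0,.062),speed=.04); st()
movel(fx(p,-.013,0,.068),speed=.04); st()
movel(fx(p,-.016,0,.12),speed=.1); st()
movel(fx(p,-.030,0,.23),speed=.2); st()
pause(.2)
P=camera_params("wrist"); im=read_camera("wrist"); cv2.imwrite("pics/w5.png",im[:,:,::-1]); np.savez("w5.npz",K=P["K"],T=P["camera_from_world"])
for n in ("carrier","carrier_nose","stop","press_pad","pad_home"): print(n,[(np.round(d["at"],1).tolist(),round(d["confidence"],2)) for d in tip_of("wrist",n)[:3]])
im=read_camera("scene"); cv2.imwrite("pics/s5.png",cv2.resize(im[155:275,220:380,::-1],None,fx=5,fy=5,interpolation=cv2.INTER_CUBIC))
```

```text
ease fix xyz mm [-14.3  -3.6  57. ] F [-6.3  0.  10.7] 13.49
 fix xyz mm [-14.3  -1.3  63.1] F [-6.3 -0.7  1.4] 13.86
 fix xyz mm [-14.3   0.5  68. ] F [-4.9  0.5  1.2] 14.18
 fix xyz mm [-15.6   0.2 120. ] F [-0.1  1.  -0.4] 14.85
 fix xyz mm [-29.8   1.  228.6] F [-0.2  0.4 -0.1] 15.56
carrier [([83.2, 121.9], 0.88), ([325.5, 121.7], 0.87)]
carrier_nose [([324.6, 32.6], 0.91)]
stop [([322.9, 30.5], 0.97), ([325.4, 32.4], 0.2)]
press_pad [([323.5, 180.0], 0.7), ([125.3, 164.8], 0.56), ([327.7, 33.4], 0.47)]
pad_home [([325.7, 122.6], 0.16)]
```

View pics/w5.png

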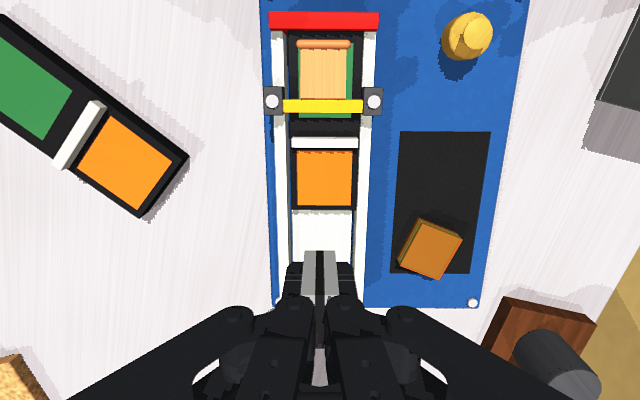

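View pics/s5.png

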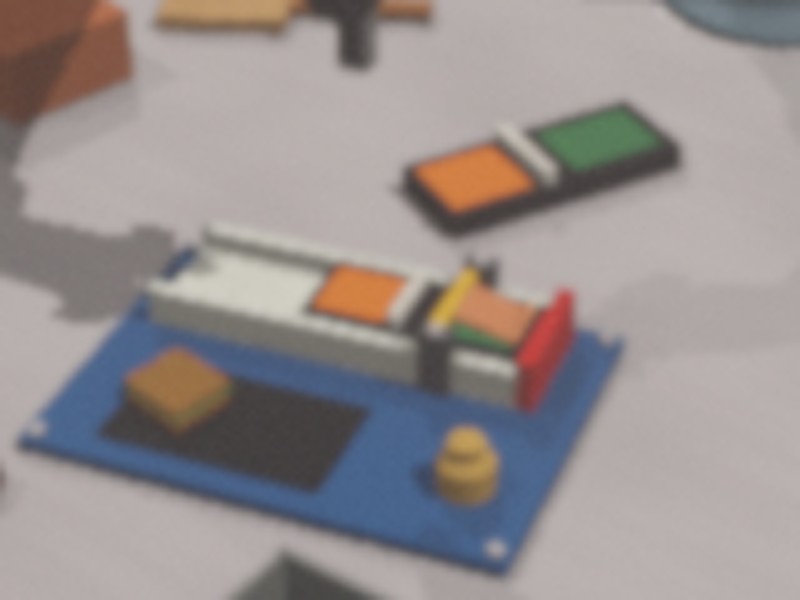

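Run:
```python
from h import *
d=np.load("w5.npz");P={"K":d["K"],"camera_from_world":d["T"]}
for n,uv,z,e in [("pad c",(323.8,179),.043,-33),("rib front",(324.5,138),.053,4),("nose net",(324.6,32.6),.035,87),("stop net",(322.9,30.5),.04,87),("bar near edge",(323,112),.055,25)]:
    X=unproj(P,uv,z)-[p[0],p[1],0]; print(n,round((c*X[0]+s*X[1])*1e3,1),"expect",e,"y",round((-s*X[0]+c*X[1])*1e3,1))
st()
```

```text
pad c -34.0 expect -33 y -1.8
rib front 3.9 expect 4 y -2.1
nose net 85.7 expect 87 y -1.8
stop net 86.6 expect 87 y -0.4
bar near edge 25.0 expect 25 y -0.7
 fix xyz mm [-29.9   0.  229.9] F [-0.1  0.  -0.6] 16.11
```

The pad is at -34 mm against -33 for home, the nose is within about 1.5 mm of the stop, nothing else has moved, and the arm is clear. Handing in.

```bash
python3 -c "
from bench import *
sign_off(); print(read_time_s())"
```

```text
the job is handed in; nothing more can be done
the job is handed in; nothing more can be done
```

The smaller carrier in the blue fixture's channel is home against the red stop, and I handed the job in at about 16 s. `sign_off()` gives no verdict.

I set closed fingertips on the orange pad just behind the white rib and pressed the carrier about 9 mm down at about 15 N. I kept it pressed and slid it under the yellow bar and the leaf spring. At the stop the fingers stalled and the forward push rose from 5 to 17 N. I then eased off and lifted clear.

**Last checks:**
- **Pad:** its centre measured at fixture x = -34 mm, against -33 mm for home.
- **Rib:** its front edge measured at 3.9 mm, against 4 mm.
- **Nose:** it read 85.7 mm and the stop 86.6 mm, a gap of about 1 mm.
- **Leaf and bench:** in the wrist and scene pictures the leaf lies on the green tile, and the glass tile stack, weight and look-alike carrier appear unmoved. I did not recheck the jars, firebrick, paddle and cup individually.
- **Force on the tool:** about zero after coming away.

**What disagreed:** the first network-only fixture poses were off by a few degrees of yaw, so I replaced them with an edge fit good to about 2 mm. The network's `pad_home` reports in the wrist view were wrong and I ignored them. I could not read the bed and leaf joints directly; I judged them from the pictures and forces.

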